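# Dock the dish tray and close its retaining arm

## Robot

A 6-joint arm with a two-finger parallel gripper is mounted at the origin on the work surface. World frame = base frame: x ahead of the robot, y to its left, z up, the work surface at z = 0. Lengths are in mm, angles in rad, forces in N, time in s.
With the tool pointing down it reaches from about 250 to 850 mm from the base axis. Payload 12.5 kg.
Tool frame: the origin (TCP) lies between the finger pads; the fingertips stand 22 mm ahead of it and the grasp point (between the pads) lies 3 mm ahead of it; z points along the fingers, y is the line along which they close (so a half turn about z gives the same grasp; the last joint's range is limited). The gripper opens to 93 mm and grips with 3 to 60 N. Pads are 15 mm wide; open, the fingers measure 128 mm over their backs; the gripper's body (75 mm by 188 mm) begins 65 mm behind the grasp point.
Start: joints at [-1.207, 0.351, 1.652, -0, 1.139, -0.085], TCP at [238.653, -495.509, 240.633] pointing down, gripper open.
Joint ranges: [-2.75, 2.75], [-0.79, 2.1], [0.01, 2.65], [-1.57, 4.71], [0.07, 3.14], [-2.87, 2.87]. Speed limits (rad/s): [2.22, 2.22, 2.79, 3.14, 3.14, 3.14].

## Interface

Orientations are given as a 3x3 rotation matrix whose columns are the frame's x, y, z axes.
In Python, from bench import r gives the robot as it stands.
- The arm moves only by the tool drive_tool, never from a script. Its argument "series" is a list of rows, each a list of 3 entries, a list of its own where there are three numbers: the shift along the tool's x, y, z in units of 25 mm (1.0 is 25 mm), then the turn, a rotation vector about the tool's x, y, z in units of 6 degrees (1.0 is 6 degrees), then the finger opening in mm, from 0 to 93. A call has 1 to 10 rows; each row is the pose to reach, as a shift and turn from the pose commanded when the call began, along the tool's axes at that moment; what a row does not reach only later rows make up. A row lasts 1/12 s, in which the tool goes at most 41.7 mm and 7.16 degrees, less where a joint would pass 70% of its speed; a pose out of reach is approached as far as the arm can. A call with a gripper value outside its range is refused whole. The fingers move at their own pace and stop on an object; "grip_force" is the grip in N (left out, the last holds). Time passes only in rows, so rows that repeat a pose let the fingers close. It gives the time, the measured TCP pose, the force, the opening and the grip force at its end, in the units of the state.
- r.get_obs(): the state, without advancing time (a new reading comes with each control period).
- r.get_image(name): name is "scene" or "top" or "wrist"; returns a dict with "img" (480x640x3 uint8, red, green, blue), "range_z" (480x640 float32, mm along the optical axis (not along the pixel's ray), 0 where there is no reading), "mtx" (3x3 intrinsics, pixels), "camera_from_world" (4x4, takes a point from world to camera coordinates). Camera axes: x right, y down, z forward; pixel columns grow to the right and rows downward; lengths in mm; the calibration is good to about 2 mm. A picture is of the moment at which its call begins.
- r.finish_job(): hands the job in; it is judged then, once.
Trained networks look in the newest picture that a camera, given by its name, has taken for a name from the list of things; names that differ only in an ending like _2 or _b are one class to them, and where a whole thing is asked for, a point or a joint stands for the part that bears it (a point fixed in the world has none). Each returns a list of dicts, best first, with "p" (0 to 1); they miss things now and then, are a little off and sometimes report something else, mostly with a low value. They report only what shows in the picture. A call takes as long as a camera call. They do not tell look-alikes from the thing itself.
- r.cut_out(target, camera): "pixels" (480x640 bool, what is visible of it) and "centre" ([row, column] in pixels, amid what is visible of it).
The state is a dict: "t": time; "joints": joint angles; "qvel": joint speeds; "effort": joint torques, N m; "tcp_pos": TCP position; "tool_rot": TCP orientation; "force": force on the tool from outside, world axes, zero at the start; "moment": the same for the moment, N m; "width": opening from 0.0 (shut) to 1.0 (fully open); "grip_force": force on a finger pad.
Only numpy, scipy, OpenCV 4.12 (cv2) and the standard library are available. Lean on these libraries where they do the work, as an engineer would, in place of code of your own. Each camera call takes 0.05 s, during which the arm holds its last target. There are 200 camera calls.

## Task

Push the white dish tray along the bench into the corner of the dock, until it sits square and flush against both fences. Then push the dock's swinging retaining arm fully shut across the tray's near side. Do not lift the tray off the bench, and leave everything else on the bench where it stands.

Things in the scene. Friction and masses are not known exactly. Their poses are not given: they have to be found in the camera images.
- tray: Loose flat white dish tray, 88 (its x) x 120 (its y) x 25 mm high, two round clear dishes nearly flush in its top (part of it), 0.25 to 0.5 kg. Origin: centre of its underside. Starts right of the dock and nearer the robot, its axes turned at most 0.4 rad from the dock's. Slides on the bench, friction coefficient about 0.5 to 1.2. Too wide to grip.
- dock: Fixed L of two dark steel fences, 12 mm thick, 16 high (all in mm). Origin: their inner corner at bench level; x away from the robot, y left. Far fence: inner face x = 0, from y = +12 to -160. Left fence: inner face y = 0, from x = 0 to -88. A black patch of no height marks the tray's place. A round pivot post, diameter 16, 25 high, stands at x = -95.5, y = 6.
- home (a point): Point on the bench where the tray's origin lies when it is fully home: dock x = -44 mm, y = -60 mm. The tray's x and y axes then lie along the dock's.
- latch (a joint): Retaining arm's angle. A bar 12 mm wide, underside 4 and top 16 above the bench, swings level about the pivot post. 0 = shut at its stop: it points along dock -y, inner face 1.5 from the docked tray's near side. Grows as it opens, clockwise from above: 1.57 points along dock -x; limit 2.4; starts 1.5 to 2.2. Stays where left; about 1 N at the pin moves it.
- latch_pin (a point): Top centre of the upright black pin at the free end of the bare aluminium retaining arm: diameter 12 mm, top 44 mm above the bench, 85 mm from the pivot axis.
- media_bottle: Bystander, loose, leave alone: small squat jar with a white cap, diameter 44, height 68; stands left of the dock's left fence (mm). Origin: centre of its underside.
- dishes: Bystander, loose, leave alone: stack of three clear round dishes with white lids, diameter 58, height 36; stands just beyond the dock's far fence line, right of the dock (mm). Origin: centre of its underside.
- tip_box: Bystander, loose, leave alone: box of pipette tips, grey with a clear lid, 85 x 120 x 65 high; far right of the bench (mm). Origin: centre of its underside.
- buffer_bottle: Bystander, loose, leave alone: bottle, diameter 60, height 120; back of the bench (mm). Origin: centre of its underside.
- sample_jar: Bystander, loose, leave alone: jar with a black cap, diameter 56, height 70; back of the bench (mm). Origin: centre of its underside.
- tube_rack: Bystander, loose, leave alone: white block 60 x 160 x 30 holding five capped tubes, 82 high in all; right side of the bench (mm). Origin: centre of its underside.
- forceps: Bystander, loose, leave alone: steel forceps lying flat, 120 long, 6 high; left side of the bench (mm). Origin: centre of its underside.
There are look-alikes about, which are no part of the job. Leave any black look-alike of the tray alone. What is shaped like the dock but red is not meant.

How it is judged (in metres and radians):
On the way, in this order (a step that is already met when the one before it is completed fails the run):
1. the tray sits flush in the corner of the dock (x of tray in the frame of dock between -0.048 and -0.04 m and y of tray in the frame of dock between -0.064 and -0.056 m and angle between the x axis of tray and the x axis of dock, either way round below 0.05 rad and height (world z) of tray below 0.004 m), for 0.2 s.
2. the retaining arm is shut across the tray (all of step 1 and value of joint latch below 0.07 rad), for 0.2 s.
At the end, for the whole second after the job is handed in: The tray lies flat on the bench at rest, within 4 mm of its home place against both fences and square to them within 0.05 rad, and the retaining arm is within 0.07 rad of shut (all of step 2 and linear speed of tray below 0.01 m/s); the robot touches nothing.
It fails at once if the tray is lifted or tipped off the bench (height (world z) of tray above 0.008 m or angle between tray's own z axis and vertical above 0.15 rad).
It fails at once if a bystander (bottle, jar, dishes, box, rack or forceps) is moved by more than 15 mm or tipped (distance of any of media_bottle, dishes, tip_box, buffer_bottle, sample_jar, tube_rack, forceps from where it was at the start of the episode above 0.015 m or angle between any of media_bottle, dishes, tip_box, buffer_bottle, sample_jar, tube_rack, forceps's own z axis and vertical above 0.35 rad).
It also fails if it takes over 69 s, if anything falls off the work surface, if the arm or the gripper's body presses on something with over 40 N, if the wrist force passes 120 N, or if a joint passes its speed limit or range.

## Working session

There is one attempt and no reset: what is moved stays moved. The work goes in short steps, Python scripts to look and compute and a tool call to move; the robot and the scene stay as the last step left them, time stands still between calls to the robot, and variables do not carry over. Pictures are saved under pics/ and viewed, at most 10 in all, crops included, and the job is handed in when it is done.

Besides the shell and the picture viewer there is one more tool, called after "Request:" by a JSON object that holds its "method" and its "body". drive_tool: Moves the arm, as the interface text tells. Its arguments: {"type":"object","properties":{"series":{"type":"array"},"grip_force":{"type":"number"}},"required":["series"]}

```bash
ls; mkdir -p pics; python3 - <<'E'
from bench import r
import cv2,numpy as np,pickle
o=r.get_obs();print(o['t'],o['tcp_pos'],o['tool_rot'],o['width'],o['force'])
for n in("top","scene"):
    d=r.get_image(n);cv2.imwrite(f"pics/{n}0.png",d['img'][:,:,::-1]);pickle.dump(d,open(f"{n}0.pkl","wb"))
    print(n,d['mtx'],d['camera_from_world'])
    for k in("tray","dock","latch_pin"):
        for c in r.cut_out(k,n):print(n,k,c['p'],c['centre'],c['pixels'].sum())
E
```

```text
pics
0.0 [ 238.54603119 -495.22202665  240.08031492] [[ 9.00960169e-01  4.33901598e-01 -4.19541194e-04]
 [ 4.33901789e-01 -9.00959493e-01  1.10844868e-03]
 [ 1.02968030e-04 -1.18070778e-03 -9.99999298e-01]] 0.9986993834711656 [-0.13735034  0.64558946  0.39512972]
top [[522.53293992   0.         312.57118896]
 [  0.         522.53293992 239.95544328]
 [  0.           0.           1.        ]] [[-1.40431727e-03 -9.99696511e-01 -2.45949860e-02  1.75752269e+01]
 [-9.91873468e-01  4.52147724e-03 -1.27147866e-01  5.78184031e+02]
 [ 1.27220484e-01  2.42165581e-02 -9.91578795e-01  1.12985164e+03]
 [ 0.00000000e+00  0.00000000e+00  0.00000000e+00  1.00000000e+00]]
top tray 0.79 [259.5, 388.4] 2081
top tray 0.77 [342.6, 363.1] 2208
top dock 0.64 [218.9, 315.1] 2892
top dock 0.56 [307.0, 206.0] 3116
top latch_pin 0.75 [329.0, 190.7] 166
top latch_pin 0.51 [262.3, 279.6] 207
scene [[450.9697051    0.         323.06936372]
 [  0.         450.9697051  230.96969924]
 [  0.           0.           1.        ]] [[ 4.79925616e-01  8.77288425e-01 -6.03504071e-03 -2.69040952e+02]
 [ 6.40912445e-01 -3.55295663e-01 -6.80438262e-01 -3.28774631e+02]
 [-5.99084836e-01  3.22691820e-01 -7.32780560e-01  1.30339666e+03]
 [ 0.00000000e+00  0.00000000e+00  0.00000000e+00  1.00000000e+00]]
scene tray 0.82 [200.0, 245.5] 1712
scene tray 0.63 [261.7, 255.1] 2520
scene tray 0.61 [261.1, 119.1] 3505
scene dock 0.93 [265.1, 343.7] 2997
scene dock 0.69 [175.4, 387.3] 1939
scene latch_pin 0.63 [156.2, 385.8] 240
scene latch_pin 0.56 [212.5, 355.2] 174
```

View pics/top0.png

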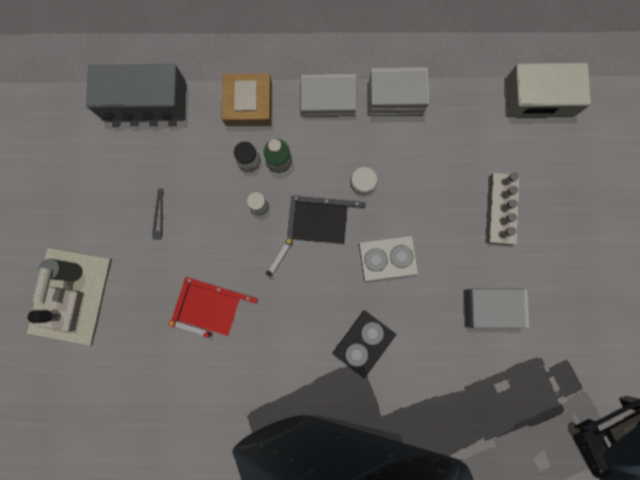

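The top picture shows the real dock: dark fences with the corner near (292,200) and the arm running from (290,241) to pin (269,274). The white tray is at (388,259). The black tray at (364,343) and the red dock are look-alikes. I'll look closer for corner positions.

```bash
cat > h.py <<'E'
import numpy as np,cv2,pickle
def px2w(d,uv,z):
    T=d['camera_from_world'];R,t=T[:3,:3],T[:3,3];K=d['mtx']
    c=-R.T@t
    out=[]
    for u,v in np.atleast_2d(uv):
        a=R.T@np.linalg.solve(K,[u,v,1.]);s=(z-c[2])/a[2];out.append(c+s*a)
    return np.array(out)
def w2px(d,p):
    p=np.atleast_2d(p).astype(float);T=d['camera_from_world'];q=p@T[:3,:3].T+T[:3,3];q=q@d['mtx'].T;return q[:,:2]/q[:,2:]
E
python3 - <<'E'
from h import *
d=pickle.load(open('top0.pkl','rb'))
im=d['img'][:,:,::-1][185:295,260:425]
im=cv2.resize(im,None,fx=4.8,fy=4.8,interpolation=cv2.INTER_CUBIC);im=cv2.convertScaleAbs(im,alpha=1.6)
for i in range(0,165,20):cv2.putText(im,str(260+i),(int(i*4.8),10),0,.4,(0,255,255));cv2.line(im,(int(i*4.8),12),(int(i*4.8),20),(0,255,255))
for i in range(0,110,20):cv2.putText(im,str(185+i),(0,int(i*4.8)+12),0,.4,(0,255,255));cv2.line(im,(0,int(i*4.8)),(8,int(i*4.8)),(0,255,255))
cv2.imwrite('pics/crop.png',im)
g=cv2.cvtColor(d['img'],cv2.COLOR_RGB2HSV)
m=((g[...,2]>135)).astype(np.uint8);m[:,:352]=0;m[:230]=0;m[290:]=0;m[:,425:]=0
m=cv2.morphologyEx(m,cv2.MORPH_CLOSE,np.ones((9,9)));c=max(cv2.findContours(m,0,1)[0],key=cv2.contourArea)
b=cv2.boxPoints(cv2.minAreaRect(c));print(b);w=px2w(d,b,25);print(w, [np.linalg.norm(w[i]-w[i-1]) for i in range(4)],w.mean(0))
E
```

```text
[[359.45233 241.98378]
 [412.1988  234.79109]
 [417.42596 273.12378]
 [364.6795  280.31647]]
[[ 574.70658427  -89.38449078   25.        ]
 [ 590.47778191 -207.98868616   25.        ]
 [ 504.2373642  -217.37878446   25.        ]
 [ 488.55364305  -99.91254359   25.        ]] [np.float64(86.79383144360894), np.float64(119.64817524017626), np.float64(86.75012156604097), np.float64(118.50863619503181)] [ 539.49384336 -153.66612625   25.        ]
```

View pics/crop.png

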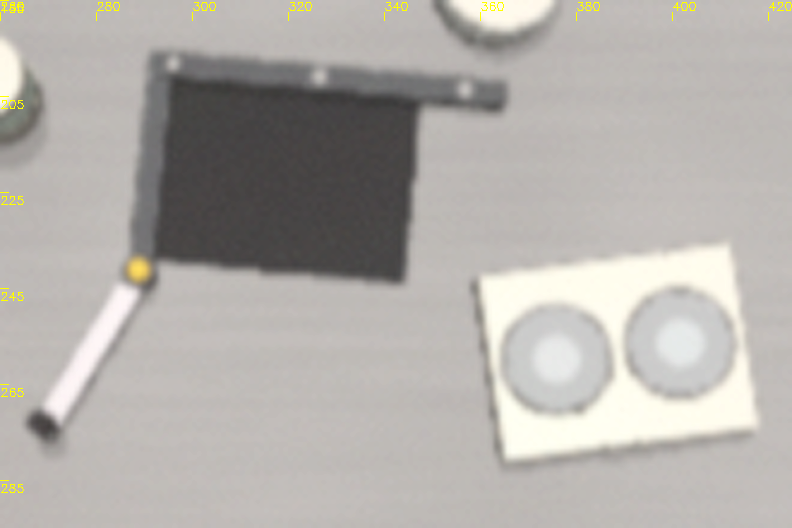

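```bash
python3 - <<'E'
from h import *
d=pickle.load(open('top0.pkl','rb'))
f=lambda l:np.array(l)/4.8+[260,185]-0.4
R=d['camera_from_world'];print('cam',-R[:3,:3].T@R[:3,3])
top=px2w(d,f([(150,51),(507,82)]),16)      # outer far corners dock (12,12),(12,-160)
pat=px2w(d,f([(403,281),(155,259)]),0)     # (-88,-120),(-88,0)
lat=px2w(d,f([(139,269)]),25); pin=px2w(d,f([(43,424)]),44)
print(top,pat,lat,pin)
src=np.array([(12,12),(12,-160),(-88,-120),(-88,0),(-95.5,6)],float);dst=np.vstack([top,pat,lat])[:,:2]
mu,nu=src.mean(0),dst.mean(0);U,S,V=np.linalg.svd((src-mu).T@(dst-nu));Rm=V.T@U.T;t=nu-Rm@mu
print('dock',t,np.arctan2(Rm[1,0],Rm[0,0]),dst-(src@Rm.T+t))
print('home',Rm@[-44,-60]+t,'pin in dock',Rm.T@(pin[0,:2]-t))
tr=np.array([539.5,-153.7]);print('tray in dock',Rm.T@(tr-t))
b=px2w(d,np.array([[359.45,241.98],[412.2,234.79],[417.43,273.12],[364.68,280.3]]),25)
e=b[0]-b[1]+b[3]-b[2];print('tray yaw',np.arctan2(-e[0],e[1]))
E
```

```text
cam [ 429.76981005  -12.40547079 1194.28405305]
[[ 684.9732933    66.23633797   16.        ]
 [ 668.75098643 -104.36003564   16.        ]] [[575.2849562  -54.51333294   0.        ]
 [586.46618233  64.50027108   0.        ]] [[578.47457051  70.41252662  25.        ]] [[504.42352381 112.94691798  44.        ]]
dock [673.12285097  55.825514  ] -0.09680387135242931 [[-1.25320864 -0.37316097]
 [-0.85124236  0.22518946]
 [ 1.34843368  0.59389056]
 [ 0.93132971  0.16931501]
 [-0.17531239 -0.61523406]]
home [6.23529687e+02 3.59145250e-01] pin in dock [-173.43044525   40.54871685]
tray in dock [-112.74603328 -221.45956583]
tray yaw 0.13231189304714777
```

```bash
cat >> h.py <<'E'
from scipy.spatial.transform import Rotation as Ro
DO=np.array([673.1,55.8]);DA=-0.0968
def d2w(p):
    c,s=np.cos(DA),np.sin(DA);return DO+np.array([[c,-s],[s,c]])@np.array(p,float)
def goal(o,xy,z,ang):
    """world xy, tcp z, world angle of tool x -> units"""
    R=np.array(o['tool_rot']);X=np.array([np.cos(ang),np.sin(ang),0]);Z=np.array([0,0,-1.]);T=np.c_[X,np.cross(Z,X),Z]
    sh=R.T@(np.array([*xy,z])-o['tcp_pos'])/25
    tu=np.degrees(Ro.from_matrix(R.T@T).as_rotvec())/6
    print(np.round(sh,2),np.round(tu,2))
E
python3 - <<'E'
from h import *
from bench import r
o=r.get_obs();goal(o,(552.7,-252.8),150,1.703)
E
```

```text
[15.53 -3.29  3.62] [ -0.    -0.   -11.98]
```

Request:
{"method": "drive_tool", "body": {"series": [[[15.5,-3.3,3.6],[0,0,-12],45],[[15.5,-3.3,3.6],[0,0,-12],45],[[15.5,-3.3,3.6],[0,0,-12],45],[[15.5,-3.3,3.6],[0,0,-12],45],[[15.5,-3.3,3.6],[0,0,-12],45],[[15.5,-3.3,3.6],[0,0,-12],45],[[15.5,-3.3,3.6],[0,0,-12],45],[[15.5,-3.3,3.6],[0,0,-12],45],[[15.5,-3.3,3.6],[0,0,-12],45],[[15.5,-3.3,3.6],[0,0,-12],45]]}}

```text
t: 1.23
tcp_pos: [553.9, -250.7, 149.9]
tool_rot: [[-0.135, 0.991, -0.0], [0.991, 0.135, 0.0], [0.0, -0.0, -1.0]]
force: [0.1, -0.3, 0.1]
width: 0.485
grip_force: 0.0
```

```bash
python3 - <<'E'
from h import *
from bench import r
o=r.get_obs();print(o['t'],o['tcp_pos'],o['joints'],o['width']);goal(o,(552.7,-252.8),30,1.703)
E
```

```text
1.2333 [ 553.91159133 -250.70891795  149.86545015] [-5.01692346e-01  5.55806706e-01  1.57553415e+00  3.12232235e-04
  1.01046926e+00 -6.37164400e-01] 0.484543733282284
[-0.08 -0.06  4.79] [-0.   -0.    0.03]
```

Request:
{"method": "drive_tool", "body": {"series": [[[0,0,1.6],[0,0,0],45],[[0,0,3.2],[0,0,0],45],[[0,0,4.4],[0,0,0],45],[[0,0,4.8],[0,0,0],45],[[0,0,4.8],[0,0,0],45],[[0.3,0,4.8],[0,0,0],45],[[0.6,0,4.8],[0,0,0],45],[[0.9,0,4.8],[0,0,0],45],[[1.2,0,4.8],[0,0,0],45],[[1.4,0,4.8],[0,0,0],45]]}}

```text
t: 2.07
tcp_pos: [548.2, -217.9, 32.1]
tool_rot: [[-0.128, 0.992, 0.002], [0.992, 0.128, -0.002], [-0.002, 0.002, -1.0]]
force: [0.6, -5.5, 3.5]
width: 0.483
grip_force: 2.5
```

```bash
python3 - <<'E'
from h import *
from bench import r
o=r.get_obs();print(o['t'],o['tcp_pos'],o['force'],o['moment'])
d=r.get_image('top');im=d['img'][200:320,340:460,::-1];cv2.imwrite('pics/a1.png',cv2.convertScaleAbs(cv2.resize(im,None,fx=5,fy=5,interpolation=2),alpha=1.5))
goal(o,d2w((-112,-68-67.5)),30,1.5708+DA)
E
```

```text
2.0667 [ 548.20016177 -217.88178325   32.07250855] [ 0.64034233 -5.47297163  3.54722638] [-0.88121985 -0.15034481  0.03879834]
[5.93 0.78 0.07] [0.02 0.02 2.15]
```

View pics/a1.png

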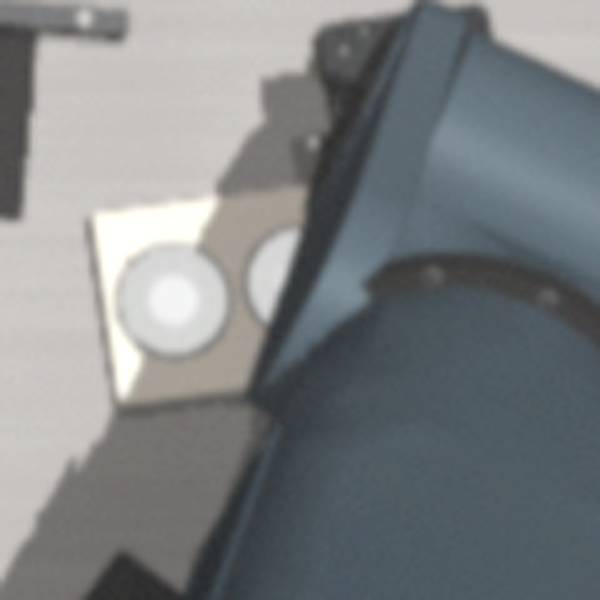

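The fingers are now touching the tray's right face, and its far-left corner sits near (358,243) in full-image pixels. Next I push along dock +y while squaring the tray up.

Request:
{"method": "drive_tool", "body": {"series": [[[0.3,0.04,0],[0,0,0.1],45],[[0.6,0.08,0],[0,0,0.2],45],[[0.9,0.12,0],[0,0,0.32],45],[[1.2,0.16,0],[0,0,0.43],45],[[1.5,0.2,0],[0,0,0.54],45],[[1.8,0.24,0],[0,0,0.65],45],[[2.1,0.28,0],[0,0,0.76],45],[[2.4,0.32,0],[0,0,0.87],45],[[2.7,0.36,0],[0,0,0.98],45],[[3.0,0.4,0],[0,0,1.1],45]]}}

```text
t: 2.95
tcp_pos: [548.4, -143.0, 31.5]
tool_rot: [[-0.012, 1.0, 0.002], [1.0, 0.012, -0.001], [-0.001, 0.002, -1.0]]
force: [-0.3, -5.3, 4.9]
width: 0.484
grip_force: 2.8
```

```bash
python3 - <<'E'
from h import *
from bench import r
o=r.get_obs();print(o['t'],o['tcp_pos'],o['force'],o['moment'])
goal(o,d2w((-112,-68-67.5)),30,1.5708+DA)
E
```

```text
2.95 [ 548.44331467 -143.02986687   31.47709725] [-0.28892859 -5.32389654  4.90088509] [-0.90227475  0.0828585   0.05833642]
[2.99 0.04 0.06] [0.02 0.01 1.04]
```

Request:
{"method": "drive_tool", "body": {"series": [[[0.3,0,0],[0,0,0.1],45],[[0.6,0,0],[0,0,0.2],45],[[0.9,0,0],[0,0,0.32],45],[[1.2,0,0],[0,0,0.43],45],[[1.5,0,0],[0,0,0.54],45],[[1.8,0,0],[0,0,0.65],45],[[2.1,0,0],[0,0,0.76],45],[[2.4,0,0],[0,0,0.87],45],[[2.6,0,0],[0,0,0.98],45],[[2.7,0,0],[0,0,1.04],45]]}}

```text
t: 3.78
tcp_pos: [547.3, -75.1, 31.2]
tool_rot: [[0.096, 0.995, 0.001], [0.995, -0.096, -0.001], [-0.001, 0.001, -1.0]]
force: [-0.1, -4.8, 5.4]
width: 0.484
grip_force: 2.7
```

```bash
python3 - <<'E'
from h import *
from bench import r
o=r.get_obs();print(o['t'],o['tcp_pos'],o['force'],o['moment'])
d=r.get_image('top');pickle.dump(d,open('top2.pkl','wb'));im=d['img'][185:305,260:420,::-1];cv2.imwrite('pics/a2.png',cv2.convertScaleAbs(cv2.resize(im,None,fx=5,fy=5,interpolation=2),alpha=1.5))
c,s=np.cos(DA),np.sin(DA);print(np.array([[c,s],[-s,c]])@(np.array(o['tcp_pos'][:2])-DO))
E
```

```text
3.7833 [547.3173591  -75.06782236  31.18780977] [-0.05552929 -4.83532919  5.37921071] [-0.92510324  0.07717553  0.09409902]
[-112.54556339 -142.4119231 ]
```

View pics/a2.png

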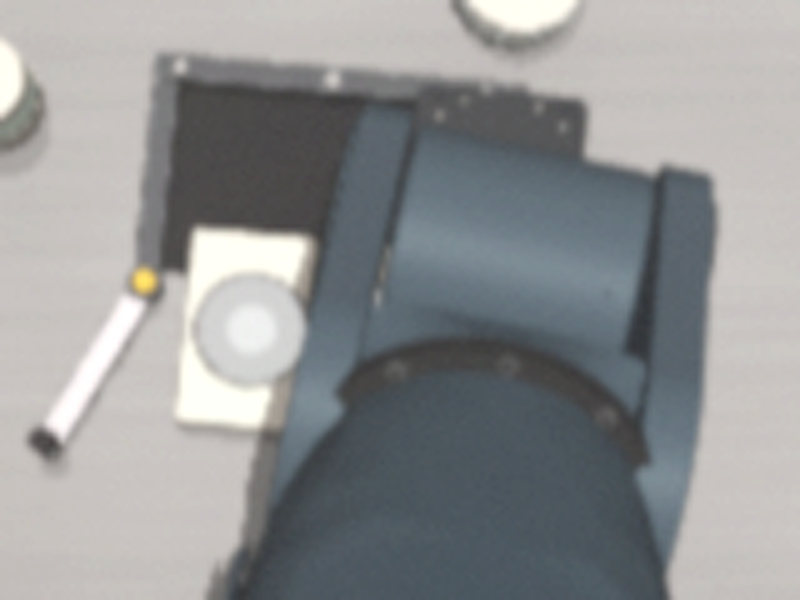

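The tray is now roughly square to the dock. Its left edge runs from (298.6,230.6) to (295.6,269.4), just right of the pivot post.

```bash
cat >> h.py <<'E'
def w2d(p):
    c,s=np.cos(DA),np.sin(DA);return (np.atleast_2d(p)[:,:2]-DO)@np.array([[c,-s],[s,c]])
E
python3 - <<'E'
from h import *
from bench import r
d=pickle.load(open('top2.pkl','rb'))
print(w2d(px2w(d,[(298.2,230.2),(295.2,269.2)],25)))
o=r.get_obs();goal(o,d2w((-112.5,-180)),30,1.5708+DA);goal(o,d2w((-112.5,-180)),100,1.5708+DA)
E
```

```text
[[ -69.87567273  -13.95738074]
 [-158.44711204  -15.97843892]]
[-1.51  0.01  0.04] [0.01 0.   0.  ]
[-1.51  0.01 -2.76] [0.01 0.   0.  ]
```

Request:
{"method": "drive_tool", "body": {"series": [[[-0.8,0,0],[0,0,0],45],[[-1.5,0,0],[0,0,0],45],[[-1.5,0,-1.5],[0,0,0],60],[[-1.5,0,-3],[0,0,0],60],[[-1.5,0,-4],[0,0,0],60],[[-1.5,0,-4],[0,0,0],60]]}}

```text
t: 4.33
tcp_pos: [545.4, -113.0, 135.3]
tool_rot: [[0.096, 0.995, 0.007], [0.995, -0.096, -0.001], [-0.001, 0.007, -1.0]]
force: [0.9, -0.6, 0.0]
width: 0.642
grip_force: 0.0
```

```bash
python3 - <<'E'
from h import *
from bench import r
o=r.get_obs();print(o['tcp_pos'],o['joints'],o['force']);goal(o,d2w((-195,-75)),130,DA)
E
```

```text
[ 545.43384188 -113.01351374  135.33150407] [-2.88158535e-01  4.90731785e-01  1.73086513e+00  7.48894236e-04
  9.13127921e-01 -1.92269409e-01] [ 0.93767852 -0.55793294  0.01142603]
[ 4.22 -3.37  0.19] [ 0.06 -0.05 15.  ]
```

Request:
{"method": "drive_tool", "body": {"series": [[[4.2,-3.4,0],[0,0,15],60],[[4.2,-3.4,0],[0,0,15],60],[[4.2,-3.4,0],[0,0,15],60],[[4.2,-3.4,0],[0,0,15],60],[[4.2,-3.4,0],[0,0,15],60],[[4.2,-3.4,0],[0,0,15],60],[[4.2,-3.4,0],[0,0,15],60],[[4.2,-3.4,0],[0,0,15],60],[[4.2,-3.4,0],[0,0,15],60],[[4.2,-3.4,0],[0,0,15],60]]}}

```text
t: 5.17
tcp_pos: [468.3, 0.4, 129.9]
tool_rot: [[0.975, 0.22, -0.001], [0.22, -0.975, 0.001], [-0.001, -0.001, -1.0]]
force: [0.9, -1.2, 0.5]
width: 0.643
grip_force: 0.0
```

```bash
python3 - <<'E'
from h import *
from bench import r
o=r.get_obs();print(o['tcp_pos'],o['joints'],o['width']);goal(o,d2w((-195,-75)),30,DA)
E
```

```text
[4.68327489e+02 3.86658417e-01 1.29903250e+02] [-9.88663737e-02  3.65178134e-01  1.95632385e+00  5.94353485e-04
  8.21574402e-01  1.24924025e+00] 0.6427418707487168
[0.14 0.05 4.  ] [-0.01  0.01  3.05]
```

Request:
{"method": "drive_tool", "body": {"series": [[[0.1,0,0],[0,0,3],60],[[0.1,0,0],[0,0,3],60],[[0.1,0,1],[0,0,3],60],[[0.1,0,2.2],[0,0,3],60],[[0.1,0,3.4],[0,0,3],60],[[0.1,0,4],[0,0,3],60],[[0.1,0,4],[0,0,3],60]]}}

```text
t: 5.75
tcp_pos: [468.9, 1.0, 27.4]
tool_rot: [[0.996, -0.086, -0.006], [-0.086, -0.996, 0.001], [-0.006, -0.0, -1.0]]
force: [-1.2, 0.2, -0.6]
width: 0.645
grip_force: 0.0
```

```bash
python3 - <<'E'
from h import *
from bench import r
o=r.get_obs();print(w2d(o['tcp_pos']),o['tcp_pos'],o['force']);goal(o,d2w((-95.5,-75)),30,DA)
E
```

```text
[[-197.94492641  -74.24293639]] [468.90624743   1.03578808  27.38985152] [-1.16408492  0.24228939 -0.6350223 ]
[ 4.1   0.07 -0.13] [-0.    0.06  0.1 ]
```

Request:
{"method": "drive_tool", "body": {"series": [[[0.5,0,-0.1],[0,0,0.1],60],[[1.0,0,-0.1],[0,0,0.1],60],[[1.3,0,-0.1],[0,0,0.1],60],[[1.6,0,-0.1],[0,0,0.1],60],[[1.9,0,-0.1],[0,0,0.1],60],[[2.2,0,-0.1],[0,0,0.1],60],[[2.5,0,-0.1],[0,0,0.1],60],[[2.8,0,-0.1],[0,0,0.1],60],[[3.1,0,-0.1],[0,0,0.1],60],[[3.4,0,-0.1],[0,0,0.1],60]]}}

```text
t: 6.58
tcp_pos: [555.4, -6.4, 33.5]
tool_rot: [[0.995, -0.096, -0.002], [-0.096, -0.995, 0.0], [-0.002, -0.0, -1.0]]
force: [-4.4, -0.6, 4.1]
width: 0.647
grip_force: 2.4
```

Request:
{"method": "drive_tool", "body": {"series": [[[0.1,0,0],[0,0,0],60],[[0.2,0,0],[0,0,0],60],[[0.3,0,0],[0,0,0],60],[[0.4,0,0],[0,0,0],60],[[0.5,0,0],[0,0,0],60]]}}

```text
t: 7.0
tcp_pos: [567.7, -7.6, 33.3]
tool_rot: [[0.995, -0.096, -0.002], [-0.096, -0.995, 0.0], [-0.002, -0.0, -1.0]]
force: [-5.1, 0.4, 3.9]
width: 0.645
grip_force: 2.5
```

```bash
python3 - <<'E'
from h import *
from bench import r
o=r.get_obs();print(w2d(o['tcp_pos']),o['tcp_pos'],o['force']);goal(o,d2w((-95.5,-75)),30,DA)
d=r.get_image('top');pickle.dump(d,open('top3.pkl','wb'));im=d['img'][185:305,260:420,::-1];cv2.imwrite('pics/a3.png',cv2.convertScaleAbs(cv2.resize(im,None,fx=5,fy=5,interpolation=2),alpha=1.5))
E
```

```text
[[-98.81546109 -73.29573351]] [567.66318797  -7.60219688  33.2797346 ] [-5.05389494  0.40694293  3.88131125]
[0.13 0.07 0.13] [-0.    0.02  0.01]
```

View pics/a3.png

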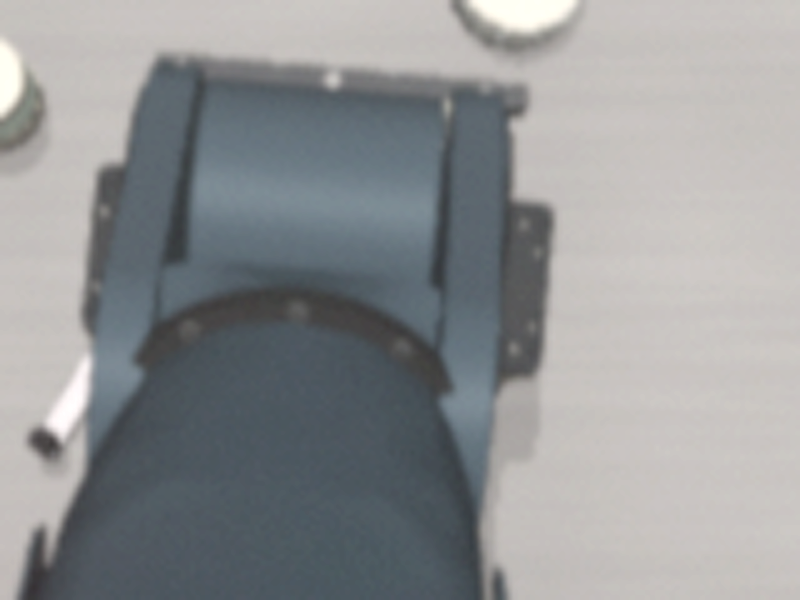

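The arm hides the tray, so I'll find the fence by force.

Request:
{"method": "drive_tool", "body": {"series": [[[0.05,0,0],[0,0,0],60],[[0.1,0,0],[0,0,0],60],[[0.1,0,0],[0,0,0],60]]}}

```text
t: 7.3
tcp_pos: [567.9, -7.6, 33.0]
tool_rot: [[0.995, -0.096, -0.007], [-0.096, -0.995, 0.001], [-0.007, 0.0, -1.0]]
force: [-16.4, 1.0, 14.2]
width: 0.645
grip_force: 8.4
```

Request:
{"method": "drive_tool", "body": {"series": [[[0.05,0,0],[0,0,0],60],[[0.1,0,0],[0,0,0],60],[[0.1,0,0],[0,0,0],60]]}}

```text
t: 7.55
tcp_pos: [568.0, -7.6, 33.0]
tool_rot: [[0.995, -0.096, -0.013], [-0.096, -0.995, 0.001], [-0.013, 0.0, -1.0]]
force: [-30.3, 1.2, 25.9]
width: 0.644
grip_force: 14.9
```

Contact with the far fence is firm at 30 N. Now I back off and go to the right side.

Request:
{"method": "drive_tool", "body": {"series": [[[-0.3,0,0],[0,0,0],60],[[-1.2,0,0],[0,0,0],60],[[-1.8,0,-1],[0,0,0],50],[[-1.8,0,-2.5],[0,0,0],40],[[-1.8,0,-4],[0,0,0],40],[[-1.8,0,-4],[0,0,0],40]]}}

```text
t: 8.05
tcp_pos: [531.7, -4.1, 139.6]
tool_rot: [[0.995, -0.096, 0.011], [-0.096, -0.995, -0.001], [0.011, -0.0, -1.0]]
force: [0.4, -0.6, 0.8]
width: 0.445
grip_force: 0.0
```

```bash
python3 - <<'E'
from h import *
from bench import r
o=r.get_obs();print(w2d(o['tcp_pos']),o['tcp_pos'],o['force'],o['t']);goal(o,d2w((-46,-178)),130,DA+1.5708)
E
```

```text
[[-134.94198427  -73.28349171]] [531.70697291  -4.09842375 139.62866358] [ 0.43912028 -0.55672583  0.77648429] 8.05
[3.55 4.19 0.42] [  0.08  -0.08 -14.99]
```

Request:
{"method": "drive_tool", "body": {"series": [[[3.6,4.2,0],[0,0,-15],40],[[3.6,4.2,0],[0,0,-15],40],[[3.6,4.2,0],[0,0,-15],40],[[3.6,4.2,0],[0,0,-15],40],[[3.6,4.2,0],[0,0,-15],40],[[3.6,4.2,0],[0,0,-15],40],[[3.6,4.2,0],[0,0,-15],40],[[3.6,4.2,0],[0,0,-15],40],[[3.6,4.2,0],[0,0,-15],40],[[3.6,4.2,0],[0,0,-15],40]]}}

```text
t: 8.88
tcp_pos: [608.3, -117.1, 133.1]
tool_rot: [[0.399, 0.917, 0.001], [0.917, -0.399, -0.0], [0.0, 0.001, -1.0]]
force: [0.7, 0.1, -0.5]
width: 0.429
grip_force: 0.0
```

```bash
python3 - <<'E'
from h import *
from bench import r
o=r.get_obs();print(o['tcp_pos'],o['width']);goal(o,d2w((-46,-178)),30,1.5708+DA)
E
```

```text
[ 608.34221308 -117.12934548  133.13901164] 0.4290522137469676
[0.03 0.06 4.13] [ 0.01 -0.   -3.  ]
```

Request:
{"method": "drive_tool", "body": {"series": [[[0,0,0],[0,0,-3],40],[[0,0,0],[0,0,-3],40],[[0,0,1],[0,0,-3],40],[[0,0,2.2],[0,0,-3],40],[[0,0,3.4],[0,0,-3],40],[[0,0,4.1],[0,0,-3],40],[[0,0,4.1],[0,0,-3],40]]}}

```text
t: 9.47
tcp_pos: [606.1, -116.5, 26.9]
tool_rot: [[0.103, 0.995, -0.005], [0.995, -0.103, 0.001], [0.001, -0.005, -1.0]]
force: [0.1, -0.4, -0.6]
width: 0.429
grip_force: 0.0
```

```bash
python3 - <<'E'
from h import *
from bench import r
o=r.get_obs();print(w2d(o['tcp_pos']),o['tcp_pos'],o['force']);goal(o,d2w((-46,-127.5)),30,DA+1.5708)
d=r.get_image('top');pickle.dump(d,open('top4.pkl','wb'));im=d['img'][185:305,260:420,::-1];cv2.imwrite('pics/a4.png',cv2.convertScaleAbs(cv2.resize(im,None,fx=5,fy=5,interpolation=2),alpha=1.5))
E
```

```text
[[ -50.00343665 -178.0101826 ]] [ 606.12616466 -116.54405753   26.89825635] [ 0.09007769 -0.37458385 -0.57105509]
[ 2.02  0.15 -0.12] [-0.05 -0.01 -0.06]
```

View pics/a4.png

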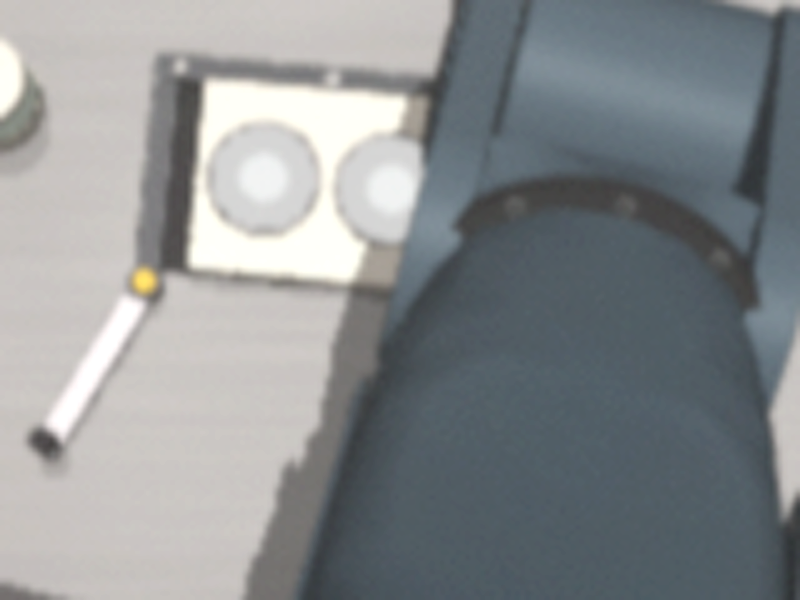

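The tray sits flush on the far fence with a gap of about 14 mm to the left fence. Next I push left.

Request:
{"method": "drive_tool", "body": {"series": [[[0.4,0.1,-0.1],[0,0,0],40],[[0.7,0.1,-0.1],[0,0,0],40],[[0.9,0.1,-0.1],[0,0,0],40],[[1.1,0.1,-0.1],[0,0,0],40],[[1.3,0.1,-0.1],[0,0,0],40],[[1.5,0.1,-0.1],[0,0,0],40],[[1.65,0.1,-0.1],[0,0,0],40],[[1.8,0.1,-0.1],[0,0,0],40]]}}

```text
t: 10.18
tcp_pos: [615.2, -72.9, 33.6]
tool_rot: [[0.102, 0.995, -0.0], [0.995, -0.102, -0.001], [-0.001, 0.0, -1.0]]
force: [-2.9, -6.0, 4.6]
width: 0.43
grip_force: 3.3
```

Request:
{"method": "drive_tool", "body": {"series": [[[0.1,0,0],[0,0,0],40],[[0.15,0,0],[0,0,0],40],[[0.2,0,0],[0,0,0],40],[[0.2,0,0],[0,0,0],40]]}}

```text
t: 10.52
tcp_pos: [615.7, -68.3, 33.6]
tool_rot: [[0.102, 0.995, -0.0], [0.995, -0.102, -0.002], [-0.002, 0.0, -1.0]]
force: [-2.4, -6.7, 4.4]
width: 0.431
grip_force: 3.5
```

Request:
{"method": "drive_tool", "body": {"series": [[[0.05,0,0],[0,0,0],40],[[0.1,0,0],[0,0,0],40],[[0.1,0,0],[0,0,0],40]]}}

```text
t: 10.77
tcp_pos: [615.8, -68.0, 33.6]
tool_rot: [[0.101, 0.995, -0.0], [0.995, -0.101, -0.005], [-0.005, 0.0, -1.0]]
force: [-4.3, -20.9, 4.2]
width: 0.431
grip_force: 10.9
```

```bash
python3 - <<'E'
from h import *
from bench import r
o=r.get_obs();print(w2d(o['tcp_pos']),o['tcp_pos'],o['force'])
E
```

```text
[[ -45.02289609 -128.72211305]] [615.8470266  -67.96809199  33.62851242] [ -4.34633427 -20.85033631   4.20587716]
```

Request:
{"method": "drive_tool", "body": {"series": [[[-0.3,0,0],[0,0,0],40],[[-1,0,0],[0,0,0],40],[[-1.2,0,-1],[0,0,0],20],[[-1.2,0,-2.5],[0,0,0],0],[[-1.2,0,-4],[0,0,0],0],[[-1.2,0,-4],[0,0,0],0]]}}

```text
t: 11.27
tcp_pos: [616.0, -95.5, 140.3]
tool_rot: [[0.103, 0.995, 0.01], [0.995, -0.103, -0.002], [-0.001, 0.01, -1.0]]
force: [0.6, -0.3, 0.3]
width: 0.189
grip_force: 0.0
```

```bash
cat >> h.py <<'E'
def lat(th,off):
    return d2w((-95.5-85*np.sin(th)-off*np.cos(th),6-85*np.cos(th)+off*np.sin(th)))
E
python3 - <<'E'
from h import *
from bench import r
o=r.get_obs();print(w2d(o['tcp_pos']),o['tcp_pos'],o['force'],o['joints']);goal(o,lat(1.99,42),130,DA-1.99+np.pi)
E
```

```text
[[ -42.20285727 -156.14528548]] [616.00344413 -95.53543751 140.26351776] [ 0.63999861 -0.25441481  0.34997567] [-2.28631973e-01  5.88664520e-01  1.54538617e+00  3.02495211e-04
  9.97312326e-01 -1.25694829e-01]
[ 9.38 -4.62  0.35] [ 0.1  -0.01  3.94]
```

Request:
{"method": "drive_tool", "body": {"series": [[[9.4,-4.6,0.3],[0,0,4],0],[[9.4,-4.6,0.3],[0,0,4],0],[[9.4,-4.6,0.3],[0,0,4],0],[[9.4,-4.6,0.3],[0,0,4],0],[[9.4,-4.6,0.3],[0,0,4],0],[[9.4,-4.6,0.3],[0,0,4],0],[[9.4,-4.6,0.3],[0,0,4],0],[[9.4,-4.6,0.3],[0,0,4],0],[[9.4,-4.6,0.3],[0,0,4],0]]}}

```text
t: 12.02
tcp_pos: [522.6, 151.1, 125.6]
tool_rot: [[0.497, 0.868, 0.0], [0.868, -0.497, 0.0], [0.0, 0.0, -1.0]]
force: [0.1, 0.1, -0.5]
width: 0.003
grip_force: 0.0
```

```bash
python3 - <<'E'
from h import *
from bench import r
o=r.get_obs();print(w2d(o['tcp_pos']),o['tcp_pos'],o['width'],o['joints']);goal(o,lat(1.99,42),45,DA-1.99+np.pi)
d=r.get_image('top');pickle.dump(d,open('top5.pkl','wb'));im=d['img'][175:295,230:390,::-1];cv2.imwrite('pics/a5.png',cv2.convertScaleAbs(cv2.resize(im,None,fx=5,fy=5,interpolation=2),alpha=1.5))
E
```

```text
[[-159.04086153   80.34772619]] [522.5692015  151.14270524 125.64838237] 0.0033424601306098257 [ 1.95977141e-01  4.87357230e-01  1.76702577e+00 -3.94268305e-05
  8.86928281e-01  7.15957240e-01]
[-0.    0.13  3.23] [ 0.   -0.   -0.04]
```

View pics/a5.png

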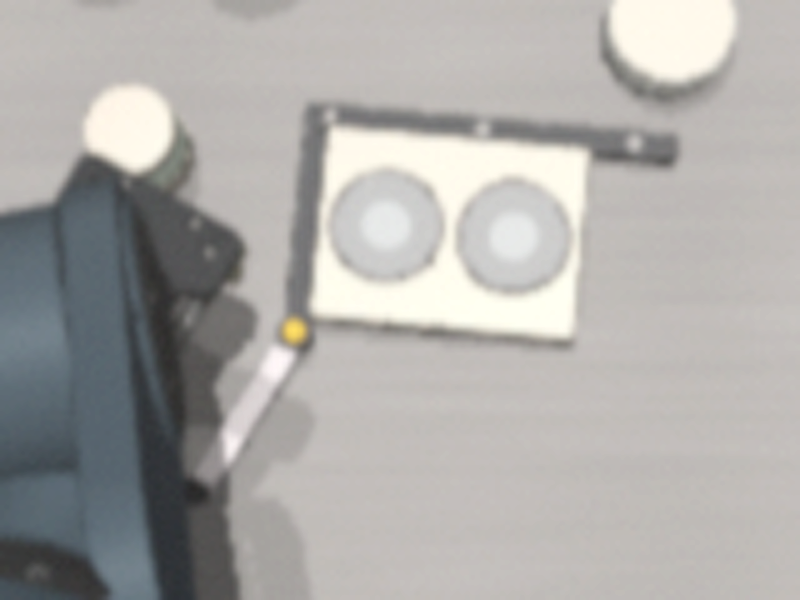

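The tray is flush in the corner against both fences. The arm and pin are unmoved, with the pin near (270,273). I'll lower the fingers behind the pin.

Request:
{"method": "drive_tool", "body": {"series": [[[0,0.1,1],[0,0,0],0],[[0,0.1,2],[0,0,0],0],[[0,0.1,2.8],[0,0,0],0],[[0,0.1,3.2],[0,0,0],0],[[0,0.1,3.2],[0,0,0],0]]}}

```text
t: 12.48
tcp_pos: [524.2, 148.1, 43.8]
tool_rot: [[0.5, 0.866, -0.003], [0.866, -0.5, -0.001], [-0.002, -0.002, -1.0]]
force: [0.3, -0.1, -0.3]
width: 0.007
grip_force: 0.0
```

```bash
python3 - <<'E'
from h import *
from bench import r
o=r.get_obs();print(w2d(o['tcp_pos']),o['tcp_pos'],o['force'])
goal(o,lat(1.99,14),44,DA-1.99+np.pi)
for th in np.linspace(1.99,1.0,10)[1:]:goal(o,lat(th,14),44,DA-th+np.pi)
E
```

```text
[[-157.13074675   77.45868347]] [524.19115135 148.08257699  43.77233947] [ 0.3438467  -0.14779209 -0.26838604]
[-1.05  0.02 -0.01] [-0.02  0.02 -0.07]
[-1.42 -0.02 -0.01] [-0.02  0.02 -1.12]
[-1.8  -0.01 -0.01] [-0.03  0.02 -2.17]
[-2.18  0.03 -0.  ] [-0.03  0.02 -3.22]
[-2.55  0.12 -0.  ] [-0.03  0.02 -4.27]
[-2.91  0.25 -0.  ] [-0.03  0.01 -5.32]
[-3.25  0.41 -0.  ] [-0.03  0.01 -6.37]
[-3.57  0.61 -0.  ] [-0.03  0.01 -7.42]
[-3.87  0.85 -0.  ] [-0.03  0.01 -8.47]
[-4.13  1.11 -0.  ] [-0.03  0.01 -9.52]
```

Request:
{"method": "drive_tool", "body": {"series": [[[-1.0,0,0],[0,0,0],0],[[-1.4,0,0],[0,0,-1.1],0],[[-1.8,0,0],[0,0,-2.2],0],[[-2.2,0,0],[0,0,-3.2],0],[[-2.55,0.1,0],[0,0,-4.3],0],[[-2.9,0.25,0],[0,0,-5.3],0],[[-3.25,0.4,0],[0,0,-6.4],0],[[-3.6,0.6,0],[0,0,-7.4],0],[[-3.9,0.85,0],[0,0,-8.5],0],[[-4.15,1.1,0],[0,0,-9.5],0]]}}

```text
t: 13.32
tcp_pos: [497.7, 44.7, 46.9]
tool_rot: [[-0.46, 0.888, 0.002], [0.888, 0.46, 0.0], [-0.001, 0.001, -1.0]]
force: [-0.2, 2.1, 0.1]
width: 0.007
grip_force: 0.6
```

```bash
python3 - <<'E'
from h import *
from bench import r
o=r.get_obs();print(w2d(o['tcp_pos']),o['tcp_pos'],o['force'])
for th in np.linspace(1.0,0.05,10)[1:]:goal(o,lat(th,14),44,DA-th+np.pi)
d=r.get_image('top');pickle.dump(d,open('top6.pkl','wb'));im=d['img'][175:295,230:390,::-1];cv2.imwrite('pics/a6.png',cv2.convertScaleAbs(cv2.resize(im,None,fx=5,fy=5,interpolation=2),alpha=1.5))
E
```

```text
[[-173.50518231  -28.00646784]] [497.7002815   44.69372799  46.93505803] [-0.19591211  2.14979128  0.13364035]
[-0.34 -0.08  0.12] [ 0.01  0.01 -0.97]
[-0.71 -0.08  0.12] [ 0.01  0.01 -1.98]
[-1.07 -0.05  0.12] [ 0.01  0.01 -2.99]
[-1.42  0.02  0.12] [ 0.01  0.01 -3.99]
[-1.77  0.13  0.12] [ 0.01  0.01 -5.  ]
[-2.1   0.28  0.12] [ 0.01  0.01 -6.01]
[-2.42  0.46  0.12] [ 0.01  0.01 -7.02]
[-2.71  0.67  0.12] [ 0.01  0.01 -8.03]
[-2.98  0.92  0.12] [ 0.01  0.01 -9.03]
```

View pics/a6.png

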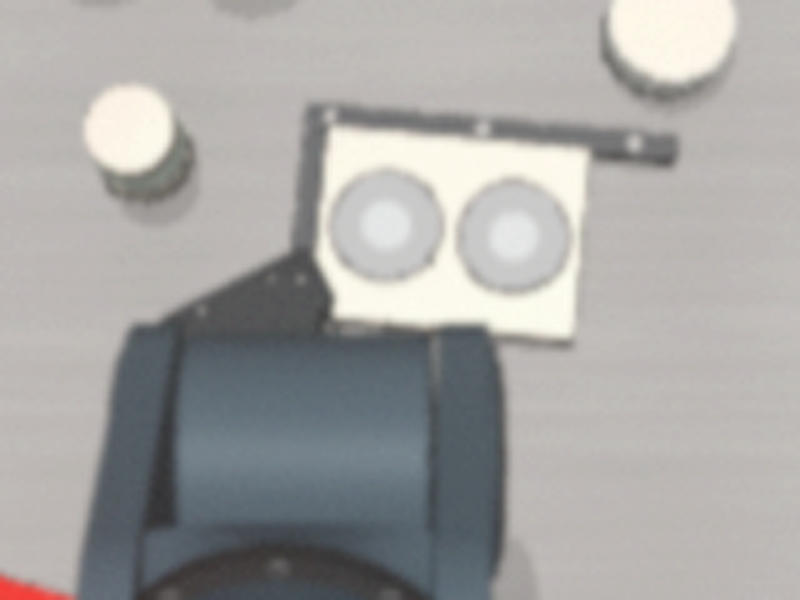

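The tray is still home. A 2 N reading fits the pin being pushed, though the arm hides it. I'll continue the sweep.

Request:
{"method": "drive_tool", "body": {"series": [[[-0.35,-0.05,0],[0,0,-1],0],[[-0.7,-0.05,0],[0,0,-2],0],[[-1.05,-0.05,0],[0,0,-3],0],[[-1.4,0,0],[0,0,-4],0],[[-1.75,0.1,0],[0,0,-5],0],[[-2.1,0.3,0],[0,0,-6],0],[[-2.4,0.45,0],[0,0,-7],0],[[-2.7,0.65,0],[0,0,-8],0],[[-2.95,0.9,0],[0,0,-9],0],[[-2.95,0.9,0],[0,0,-9],0]]}}

```text
t: 14.2
tcp_pos: [552.3, -10.5, 46.7]
tool_rot: [[-0.988, 0.153, 0.002], [0.153, 0.988, -0.0], [-0.002, 0.0, -1.0]]
force: [-0.2, 0.3, 0.0]
width: 0.001
grip_force: 0.0
```

```bash
python3 - <<'E'
from h import *
from bench import r
o=r.get_obs();print(w2d(o['tcp_pos']),o['tcp_pos'],o['force'])
for off in(14,12,10):goal(o,lat(0,off),44,DA+np.pi)
E
```

```text
[[-113.85478615  -77.64637107]] [552.27378462 -10.4789329   46.73995971] [-0.22682258  0.25503475  0.02318351]
[-0.18 -0.04  0.11] [-0.    0.02 -0.54]
[-0.26 -0.04  0.11] [-0.    0.02 -0.54]
[-0.34 -0.04  0.11] [-0.    0.02 -0.54]
```

Request:
{"method": "drive_tool", "body": {"series": [[[-0.06,0,0],[0,0,-0.3],0],[[-0.12,0,0],[0,0,-0.5],0],[[-0.18,0,0],[0,0,-0.5],0],[[-0.18,0,0],[0,0,-0.5],0]]}}

```text
t: 14.53
tcp_pos: [554.2, -10.3, 45.9]
tool_rot: [[-0.994, 0.106, -0.002], [0.106, 0.994, 0.0], [0.002, -0.0, -1.0]]
force: [-4.3, -0.5, 4.8]
width: 0.007
grip_force: 2.4
```

Request:
{"method": "drive_tool", "body": {"series": [[[-0.06,0,0],[0,0,0],0],[[-0.1,0,0],[0,0,0],0],[[-0.1,0,0],[0,0,0],0]]}}

```text
t: 14.78
tcp_pos: [554.7, -10.4, 45.7]
tool_rot: [[-0.994, 0.106, -0.007], [0.106, 0.994, 0.0], [0.007, -0.0, -1.0]]
force: [-15.6, -0.3, 13.2]
width: 0.003
grip_force: 7.6
```

Request:
{"method": "drive_tool", "body": {"series": [[[0.4,0,0],[0,0,0],0],[[1.4,0,0],[0,0,0],0],[[2,0,-1],[0,0,0],0],[[2,0,-3],[0,0,0],0],[[2,-2,-5],[0,0,0],0],[[2,-4,-6],[0,0,0],0],[[2,-6,-6],[0,0,0],0],[[2,-8,-6],[0,0,0],0],[[2,-8,-6],[0,0,0],0]]}}

```text
t: 15.53
tcp_pos: [488.7, -189.4, 194.6]
tool_rot: [[-0.994, 0.105, 0.002], [0.105, 0.994, -0.001], [-0.002, -0.001, -1.0]]
force: [0.1, 0.3, -0.8]
width: 0.002
grip_force: 0.0
```

```bash
python3 - <<'E'
from h import *
from bench import r
o=r.get_obs();print(o['tcp_pos'],o['force'])
d=r.get_image('top');pickle.dump(d,open('top7.pkl','wb'));im=d['img'][175:295,230:390,::-1];cv2.imwrite('pics/a7.png',cv2.convertScaleAbs(cv2.resize(im,None,fx=5,fy=5,interpolation=2),alpha=1.5))
E
```

```text
[ 488.71693351 -189.44081078  194.63389177] [ 0.07607602  0.27536003 -0.79872476]
```

View pics/a7.png

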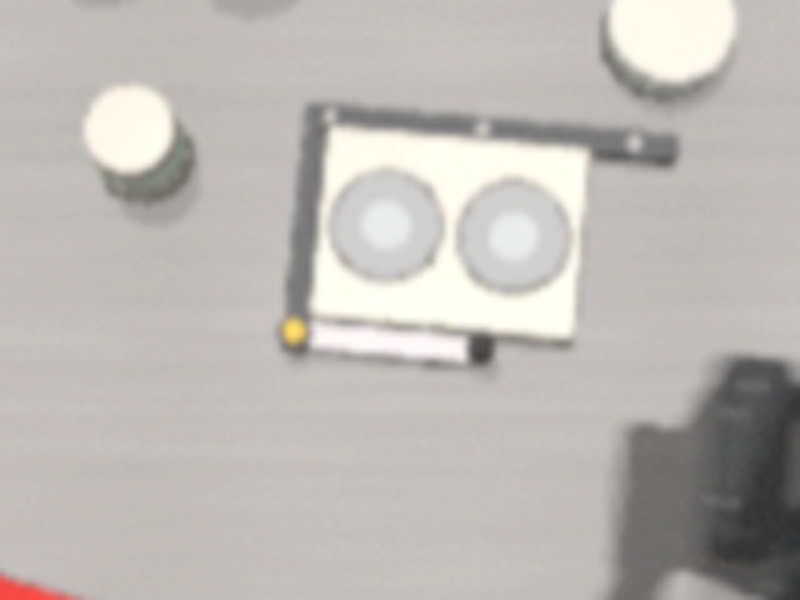

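The arm is shut along the tray's near side, with the pin at (326,245) in full-image pixels. The tray is flush against both fences and the robot is clear.

```bash
python3 -c "
from bench import r
print(r.finish_job())"
```

```text
the job is handed in; nothing more can be done
None
```

The tray was pushed home flush against both fences, the retaining arm was pushed shut to its stop, and the job is handed in; the last top-camera picture shows both in place, but no verdict came back.

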